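# Full choke and prime for a cold start

### The arm

A 6-joint arm with a two-finger parallel gripper is mounted at the origin on the work surface. World frame = base frame: x ahead of the robot, y to its left, z up, the work surface at z = 0. Lengths are in m, angles in degrees, forces in N, time in s.
With the tool pointing down it reaches from about 0.35 to 0.875 m from the base axis. Payload 4.2 kg.
Tool frame: the origin (TCP) lies on the centre line of the jaws, within the pads' length; the fingertips stand 8 mm ahead of it and the grasp point (between the pads) lies 11 mm behind it; z points along the fingers, y is the direction in which the jaws open and shut (so a half turn about z gives the same grasp; the last joint's range is limited). The gripper opens to 87 mm and grips with 3 to 60 N. Pads are 19 mm wide; open, the fingers measure 117 mm over their backs; the gripper's body (75 mm by 190 mm) begins 51 mm behind the grasp point.
Start: joints at [91.765, 22.042, 0.453, 0, -68.411, -14.817], TCP at [0.141, 0.609, 0.231] pointing down, gripper open.
Joint ranges: [-179.83, 179.83], [-69.29, 118.12], [-61.27, 80.66], [-181.25, 117.63], [-171.15, -9.14], [-177.46, 177.46]. Speed limits (degrees/s): [159.86, 159.86, 180, 180, 180, 180].

### API

Orientations are given as a 3x3 rotation matrix whose columns are the frame's x, y, z axes.
In Python, from station import sense, capture, finish_job, recognise gives the robot as it stands.
- The arm moves only by the tool apply_moves, never from a script. Its argument "plan" is a list that holds one entry, the list of rows, each a list of 7 numbers: the opening in per cent of the stroke, from 0 (shut) to 100 (fully open), then the shift along the world's x, y, z in units of 25 mm (1.0 is 25 mm), then the turn, a rotation vector about the world's x, y, z in rad. A call has 1 to 12 rows; each row shifts and turns the pose as measured when the row begins; what a row does not reach is not made up. A row lasts 1/12 s, in which the tool goes at most 41.7 mm and 7.16 degrees, less where a joint would pass 70% of its speed; a pose out of reach is approached as far as the arm can. A call is refused whole if a number of a shift passes 1 or a number of a turn 0.125, either way. A call with a gripper value outside its range is refused whole. The fingers move at their own pace and stop on an object; the grip force is fixed at half the most. Time passes only in rows, so rows that do not move let the fingers close. It gives the time, the measured TCP pose, the force and the opening at its end, in the units of the state.
- sense(): the state, without advancing time (a new reading comes with each control period).
- capture(name): name is "scene" or "top" or "wrist"; returns a dict with "pixels" (420x560x3 uint8, red, green, blue), "depth" (420x560 float32, m along the optical axis (not along the pixel's ray), 0 where there is no reading), "mtx" (3x3 intrinsics, pixels), "distortion" ([k1, k2, p1, p2, k3] as OpenCV has them; the pictures are not rectified), "R" (3x3) and "t" (3): a world point X has camera coordinates R X + t; the wrist camera has in their place "mount" (4x4, takes a point from camera to tool coordinates, whose origin is the TCP and whose axes are the flange's). Camera axes: x right, y down, z forward; pixel columns grow to the right and rows downward; lengths in m; the calibration is good to about 2 mm. A picture is of the moment at which its call begins: read the wrist's pose just before it.
- finish_job(): hands the job in, once; it reports no verdict.
Trained networks look in a picture, given as the dict that the camera call returned (one of the last four; its "shot" number tells which), for a name from the list of things; names that differ only in an ending like _2 or _b are one class to them, and where a whole thing is asked for, a point or a joint stands for the part that bears it (a point fixed in the world has none). Each returns a list of dicts, best first, with "score" (0 to 1); they miss things now and then, are a little off and sometimes report something else, mostly with a low value. They report only what shows in the picture. A call takes as long as a camera call.
- recognise(label, picture): "at" ([x, y, z] in m, in the coordinates of the camera as it stood for that picture, good to about 4 mm: the middle of the surface that is visible of it).
The state is a dict: "time_s": time; "joints": joint angles; "joint_velocities": joint speeds; "effort": joint torques, N m; "tcp_pos": TCP position; "ee_rot": TCP orientation; "wrist_force": force on the tool from outside, world axes, zero at the start; "moment": the same for the moment, N m; "gripper_width": opening from 0.0 (shut) to 1.0 (fully open).
Only numpy, scipy, OpenCV 4.12 (cv2) and the standard library are available. Lean on these libraries where they do the work, as an engineer would, in place of code of your own. Each camera call takes 0.05 s, during which the arm holds its last target.

### The job

Get the small engine ready for a cold start: with the fingertips, push the red choke lever away from the operator past its first notch all the way to full choke, then press the yellow primer button fully down and let it spring back. Only push and press: do not pinch the choke lever, leave the black throttle lever where it is, and do not pick up or shift anything else.

Things in the scene. Friction and masses are not known exactly. Their poses are not given: they have to be found in the camera images.
- engine: small fixed engine with a grey control deck at its left. Origin: on the bench under the deck's centre; +x = away from the operator (the way levers are pushed), +y = deck's left, z up; yaw within 20 degrees. Deck 240 (x) x 260 (y) mm, top 60 mm above the bench. Choke slot along x at y = +60 mm, throttle slot at y = -60. The engine, 220 mm tall, starts 140 mm right (-y) of the deck's centre
- choke_face (a point): centre of the near (-x) face of the red choke lever, 26 mm above the deck top; moves with the lever, axes as the engine's. The lever is an upright paddle 16 mm thick (x), 52 mm wide (y), from 6 to 46 mm above the deck top. Push this face towards +x. The deck is free for 50 mm behind it along the slot line
- choke (a joint): travel of the choke lever along the engine's +x, m: 0 open, about 0.033 first notch (half choke), 0.065 full choke (hard end 0.066); white ticks mark the three. Starts at 0 to 0.009. Friction 1.5 N; with the spring detent the push peaks at about 7 N before the first notch and 12 N between it and full choke; the spring then draws the lever in and holds it there
- throttle_top (a point): top centre of the black throttle lever, a paddle of the same size in the right-hand slot, 46 mm above the deck top. Leave alone; its place along its slot varies
- primer_top (a point): centre of the top of the yellow round primer button, 32 mm across, in a black housing on the deck, 85 mm nearer the operator than the deck's centre, midway between the slots. It is pressed straight down
- primer (a joint): how far the primer is pressed, m: 0 = up, 0.007 = fully down. It springs back; fully down takes 5 N
- socket: a steel socket 26 mm across and 45 mm tall, standing loose on the deck between the far ends of the two slots (origin: underside centre). Leave alone
- oil: blue oil bottle, 72 mm across, 170 mm tall, standing on the bench (origin: underside centre). Leave alone
- spray: green can, 56 mm across, 150 mm tall, standing on the bench (origin: underside centre). Leave alone
- mug: white mug, 80 mm across, 90 mm tall, on the bench (origin: underside centre). Leave alone
- wrench: steel wrench lying flat on the bench near the robot, left of the deck. Leave alone
- driver: screwdriver lying on the bench near the robot, in front of the engine. Leave alone

How it is judged (in metres and radians):
On the way, in this order (a step that is already met when the one before it is completed fails the run):
1. the choke lever reaches full choke (value of joint choke above 0.06 m), for 0.2 s.
2. the primer is pressed fully down with the choke full (value of joint primer above 0.005 m and value of joint choke above 0.06 m), for 0.05 s.
At the end, for the whole second after the job is handed in: the choke lever rests at full choke (within 5 mm of the second stop) and the primer, pressed at least 5 of its 7 mm after that, has sprung back up (value of joint choke above 0.06 m and value of joint primer below 0.002 m); the robot touches nothing.
It fails at once if the primer is pressed before the choke is at full choke (value of joint primer above 0.003 m and value of joint choke below 0.055 m).
It fails at once if the choke lever is pinched between fingers ((contact force between the fingers and choke_c1 above 1.5 N and contact force between the fingers and choke_c2 above 1.5 N) or (contact force between the fingers and choke_c3 above 1.5 N and contact force between the fingers and choke_c4 above 1.5 N)).
It fails at once if the throttle lever is moved more than 6 mm (distance of throttle_top from where it was at the start of the episode above 0.006 m).
It fails at once if a bystander is shifted more than 20 mm or picked up (distance of any of socket, oil, spray, mug, wrench, driver from where it was at the start of the episode above 0.02 m).
It also fails if it takes over 48 s, if anything falls off the work surface, if the arm or the gripper's body presses on something with over 40 N, if the wrist force passes 120 N, or if a joint passes its speed limit or range.

## Working session

There is one attempt and no reset: what is moved stays moved. The work goes in short steps, Python scripts to look and compute and a tool call to move; the robot and the scene stay as the last step left them, time stands still between calls to the robot, and variables do not carry over. Pictures are saved under pics/ and viewed, and the job is handed in when it is done.

Besides the shell and the picture viewer there is one more tool, called by a JSON object that holds its "method" and its "body". apply_moves: Moves the arm, as the interface text tells. Its arguments: {"type":"object","properties":{"plan":{"type":"array","items":{"type":"array","items":{"type":"array","items":{"type":"number"}}}}},"required":["plan"]}

```bash
mkdir -p pics; cat > h.py <<'E'
import numpy as np, cv2
from station import sense, capture, finish_job, recognise
def w(cap,p): return np.array(cap["R"]).T@(np.array(p)-np.array(cap["t"]))
def save(cap,n): cv2.imwrite(f"pics/{n}.png",cv2.cvtColor(cap["pixels"],cv2.COLOR_RGB2BGR))
def proj(cap,X):
    rv,_=cv2.Rodrigues(np.array(cap["R"],float)); 
    return cv2.projectPoints(np.array(X,float).reshape(-1,1,3),rv,np.array(cap["t"],float),np.array(cap["mtx"],float),np.array(cap["distortion"],float))[0].reshape(-1,2)
E
python3 - <<'E'
from h import *
np.set_printoptions(precision=4,suppress=True)
s=sense();print(s["time_s"],s["tcp_pos"],s["ee_rot"],s["wrist_force"])
for c in ["top","scene"]:
    k=capture(c);save(k,c+"0")
    for n in ["choke_face","throttle_top","primer_top","socket","oil","spray","mug","wrench","driver","engine"]:
        for r in recognise(n,k)[:2]: print(c,n,round(r["score"],2),w(k,r["at"]))
E
```

```text
0.0 [0.141  0.6083 0.2294] [[ 0.9741 -0.2261 -0.0004]
 [-0.2261 -0.9741 -0.0022]
 [ 0.0001  0.0022 -1.    ]] [0.5116 0.4248 0.2803]
top choke_face 0.64 [0.539  0.0173 0.1051]
top primer_top 0.47 [ 0.467 -0.024  0.082]
top socket 0.54 [ 0.639  -0.0722  0.105 ]
top oil 0.56 [0.4058 0.4465 0.1125]
top spray 0.86 [0.525  0.453  0.1418]
top spray 0.58 [ 0.2957 -0.2945  0.0196]
top mug 0.79 [0.6653 0.4153 0.0427]
top wrench 0.65 [0.3324 0.2899 0.0081]
top driver 0.82 [ 0.2977 -0.2923  0.0178]
top driver 0.29 [0.5288 0.4562 0.1425]
top engine 0.79 [ 0.5373 -0.2049  0.0553]
scene choke_face 0.83 [0.5462 0.0183 0.0865]
scene throttle_top 0.79 [ 0.5794 -0.1097  0.0922]
scene socket 0.58 [ 0.6542 -0.0698  0.0884]
scene oil 0.81 [0.4349 0.4431 0.106 ]
scene spray 0.96 [0.5545 0.4632 0.0998]
scene mug 0.62 [0.685  0.4063 0.0557]
scene wrench 0.78 [0.348  0.2897 0.0055]
scene driver 0.48 [ 0.2827 -0.291   0.0166]
scene engine 0.85 [ 0.6083 -0.2244  0.0612]
```

View pics/top0.png

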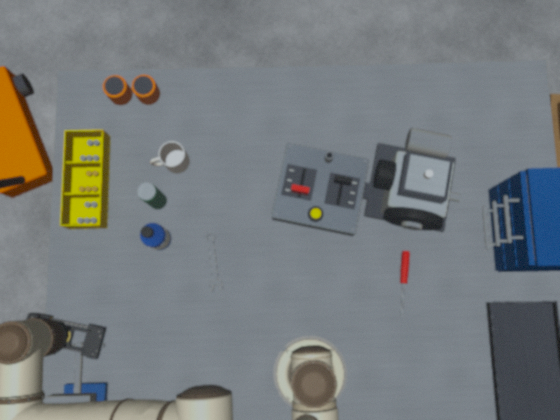

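View pics/scene0.png

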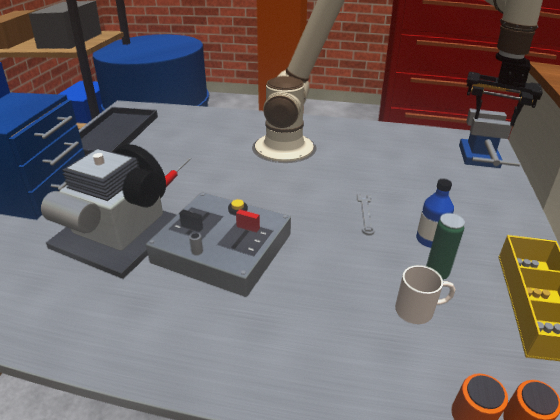

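The top picture shows the deck with corners near (287,143), (368,158), (354,234) and (273,218). The red choke is at (300,189), the yellow primer at (316,214) and the socket at (329,157). The deck is yawed about -10°. Next I'll measure it precisely from depth.

```bash
cat >> h.py <<'E'
def cloud(c):
    d=c["depth"];v,u=np.mgrid[0:420,0:560]
    n=cv2.undistortPoints(np.stack([u,v],-1).reshape(-1,1,2).astype(np.float64),np.array(c["mtx"],float),np.array(c["distortion"],float)).reshape(420,560,2)
    P=np.dstack([n[...,0]*d,n[...,1]*d,d]); return (P-np.array(c["t"]))@np.array(c["R"])
E
python3 - <<'E'
from h import *
np.set_printoptions(precision=4,suppress=True)
for c in ["top","scene"]:
    k=capture(c);W=cloud(k);p=k["pixels"].astype(int);r,g,b=p[...,0],p[...,1],p[...,2]
    ok=(k["depth"]>0)
    box=ok&(W[...,0]>.38)&(W[...,0]<.75)&(W[...,1]>-.25)&(W[...,1]<.12)
    red=box&(r>120)&(g<70)&(b<70)&(W[...,1]>-.1); yel=box&(r>150)&(g>140)&(b<80)
    for n,m in [("red",red),("yel",yel)]:
        q=W[m];print(c,n,len(q),q.mean(0) if len(q) else 0,np.percentile(q,[5,50,95],axis=0) if len(q) else 0)
    top=box&(abs(W[...,2]-.06)<.008)&(W[...,1]>-.16); 
    m=cv2.morphologyEx(top.astype(np.uint8),cv2.MORPH_OPEN,np.ones((3,3)))
    cnt=max(cv2.findContours(m,0,2)[0],key=cv2.contourArea)
    q=W[top&(m>0)]; print("deck z",np.median(q[:,2]))
    print(cv2.minAreaRect((q[:,:2]*1000).astype(np.float32)))
    qq=W[cnt[:,0,1],cnt[:,0,0]]
    rect=cv2.minAreaRect((qq[:,:2]*1000).astype(np.float32)); print(rect)
    im=cv2.cvtColor(k["pixels"],cv2.COLOR_RGB2BGR)
    x0,y0,x1,y1=(265,135,380,240) if c=="top" else (140,180,300,290)
    cv2.imwrite(f"pics/{c}1.png",cv2.resize(im[y0:y1,x0:x1],None,fx=5,fy=5,interpolation=2))
E
```

```text
top red 112 [0.543  0.0181 0.1011] [[ 0.5306 -0.0057  0.0598]
 [ 0.5418  0.0178  0.1058]
 [ 0.5622  0.041   0.1105]]
top yel 73 [ 0.4708 -0.0275  0.0823] [[ 0.4599 -0.0386  0.0757]
 [ 0.4703 -0.0269  0.0825]
 [ 0.4818 -0.0159  0.0881]]
deck z 0.059901578933036756
((552.716064453125, -46.18138122558594), (262.4852600097656, 242.29530334472656), 77.20208740234375)
((552.6312255859375, -46.16212463378906), (262.4852600097656, 242.12136840820312), 77.20208740234375)
scene red 98 [0.5429 0.0182 0.1046] [[ 0.5334 -0.0061  0.1034]
 [ 0.5442  0.0185  0.1053]
 [ 0.5529  0.0415  0.1066]]
scene yel 66 [ 0.4739 -0.0263  0.0818] [[ 0.4622 -0.0381  0.0801]
 [ 0.4748 -0.0262  0.0819]
 [ 0.4857 -0.0154  0.0834]]
deck z 0.059161358614617424
((555.623046875, -45.52049255371094), (261.122314453125, 244.1173095703125), 77.27471160888672)
((555.8531494140625, -44.5015869140625), (259.03314208984375, 244.1173095703125), 77.27471160888672)
```

View pics/top1.png

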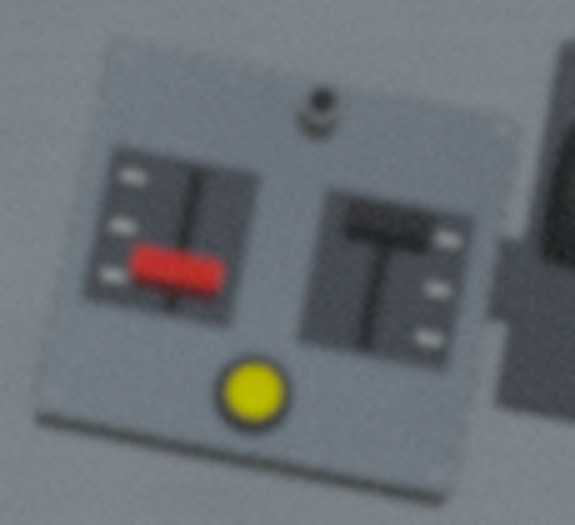

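View pics/scene1.png

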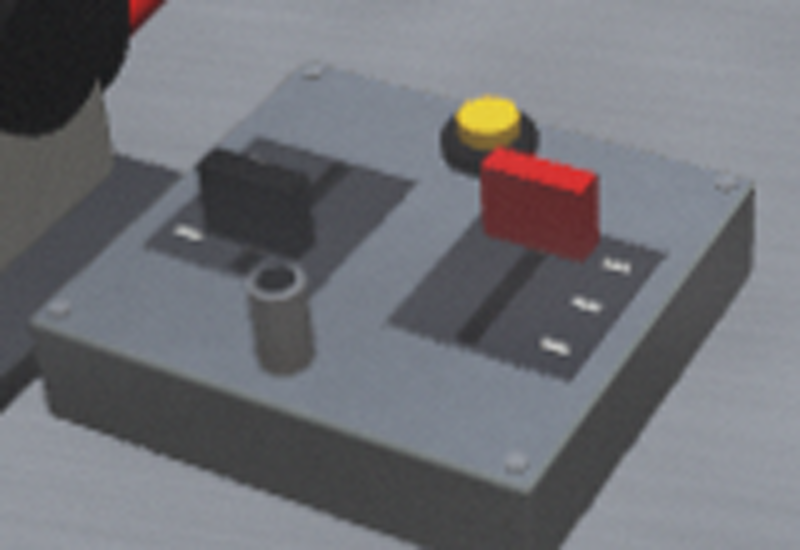

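{"method": "apply_moves", "body": {"plan": [[[0,0,0,0.8,0,0,0],[0,0.6,-0.95,0.3,0,0,0],[0,0.6,-0.95,0,0,0,0],[0,0.6,-0.95,0,0,0,0],[0,0.6,-0.95,0,0,0,0],[0,0.6,-0.95,0,0,0,0],[0,0.6,-0.95,0,0,0,0],[0,0.6,-0.95,0,0,0,0],[0,0.6,-0.95,0,0,0,0],[0,0.6,-0.95,0,0,0,0],[0,0.6,-0.95,0,0,0,0],[0,0.6,-0.95,0,0,0,0]]]}}

```text
time_s: 2.2
tcp_pos: [0.3087, 0.3397, 0.2582]
ee_rot: [[0.976, -0.217, 0.002], [-0.217, -0.976, 0.002], [0.002, -0.003, -1.0]]
wrist_force: [0.8, -0.8, 0.1]
gripper_width: 0.173
```

{"method": "apply_moves", "body": {"plan": [[[0,0.65,-0.98,0,0,0,0],[0,0.65,-0.98,0,0,0,0],[0,0.65,-0.98,0,0,0,0],[0,0.65,-0.98,0,0,0,0],[0,0.65,-0.98,0,0,0,0],[0,0.65,-0.98,0,0,0,0],[0,0.65,-0.98,0,0,0,0],[0,0.65,-0.98,0,0,0,0],[0,0.65,-0.98,0,0,0,0],[0,0.65,-0.98,0,0,0,0],[0,0.65,-0.98,0,0,0,0],[0,0.65,-0.98,0,0,0,0]]]}}

```text
time_s: 3.2
tcp_pos: [0.5104, 0.029, 0.2626]
ee_rot: [[0.977, -0.213, 0.01], [-0.214, -0.977, 0.009], [0.008, -0.011, -1.0]]
wrist_force: [1.0, 0.2, 1.2]
gripper_width: 0.007
```

{"method": "apply_moves", "body": {"plan": [[[0,0,0,-0.8,0,0,0],[0,0,0,-0.8,0,0,0],[0,0,0,-0.8,0,0,0],[0,0,0,-0.8,0,0,0],[0,0,0,-0.4,0,0,0],[0,0,0,0,0,0,0]]]}}

```text
time_s: 3.7
tcp_pos: [0.5146, 0.0224, 0.1708]
ee_rot: [[0.974, -0.224, 0.017], [-0.225, -0.974, 0.009], [0.014, -0.013, -1.0]]
wrist_force: [0.5, -0.5, -0.2]
gripper_width: 0.006
```

```bash
python3 - <<'E'
from h import *
np.set_printoptions(precision=4,suppress=True)
s=sense();print(s["tcp_pos"],s["ee_rot"],s["wrist_force"])
k=capture("wrist");save(k,"wrist2");M=np.array(k["mount"]);print(M)
for n in ["choke_face","primer_top","throttle_top","socket"]:
    for r in recognise(n,k)[:1]:
        print(n,r["score"],np.array(s["tcp_pos"])+np.array(s["ee_rot"])@(M@np.append(r["at"],1))[:3])
k=capture("scene");im=cv2.cvtColor(k["pixels"],cv2.COLOR_RGB2BGR)
cv2.imwrite("pics/scene2.png",cv2.resize(im[100:300,140:340],None,fx=3,fy=3,interpolation=2))
E
```

```text
[0.5146 0.0224 0.1708] [[ 0.9744 -0.2243  0.0166]
 [-0.2245 -0.9744  0.0093]
 [ 0.0141 -0.0128 -0.9998]] [ 0.5147 -0.4815 -0.1988]
[[ 0.0009 -0.9538 -0.3003  0.0835]
 [ 1.      0.0009  0.0001 -0.0004]
 [ 0.0002 -0.3003  0.9538 -0.1533]
 [ 0.      0.      0.      1.    ]]
choke_face 0.53 [0.4025 0.2953 0.0022]
primer_top 0.72 [ 0.4789 -0.0274  0.0831]
throttle_top 0.82 [ 0.5669 -0.1007  0.1058]
socket 0.61 [ 0.6355 -0.0644  0.1028]
```

View pics/wrist2.png

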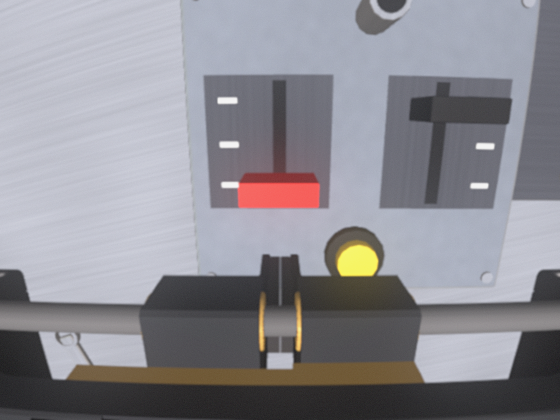

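View pics/scene2.png

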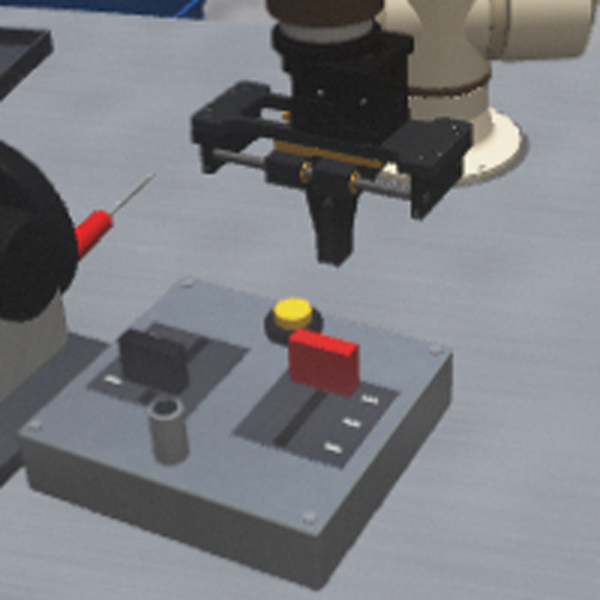

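```bash
cat >> h.py <<'E'
def wcloud(k,s):
    M=np.array(k["mount"]);R=np.array(s["ee_rot"]);k=dict(k)
    Rc=R@M[:3,:3];tc=np.array(s["tcp_pos"])+R@M[:3,3]
    k["R"]=Rc.T;k["t"]=-Rc.T@tc
    return k,cloud(k)
E
python3 - <<'E'
from h import *
np.set_printoptions(precision=4,suppress=True)
s=sense();k=capture("wrist");k2,W=wcloud(k,s)
p=k["pixels"].astype(int);r,g,b=p[...,0],p[...,1],p[...,2]
a=np.radians(-12.8);E=np.array([[np.cos(a),np.sin(a)],[-np.sin(a),np.cos(a)]])
tcp=E@np.array(s["tcp_pos"])[:2];print("tcp eng axes",tcp)
red=(r>220)&(g<60)&(b<60);yel=(r>200)&(g>180)&(b<60)
for n,m in(("red top",red),("yel",yel)):
    q=W[m&(k["depth"]>0)];z=np.median(q[:,2]);q=q[abs(q[:,2]-z)<.004]
    e=q[:,:2]@E.T; print(n,len(q),z,q.mean(0),"rel tcp, eng axes",np.percentile(e-tcp,[1,50,99],axis=0))
    print(cv2.minAreaRect((q[:,:2]*1000).astype(np.float32)))
E
```

```text
return _methods._mean(a, axis=axis, dtype=dtype,
  ret = ret.dtype.type(ret / rcount)
<stdin>:10: RuntimeWarning: Mean of empty slice.
  ret = um.true_divide(
Traceback (most recent call last):
IndexError: index -1 is out of bounds for axis 0 with size 0
```

```bash
cat >> h.py <<'E'
def onplane(k,s,z):
    k=dict(k);k["depth"]=np.ones((420,560));k2,W=wcloud(k,s)
    o=-np.array(k2["R"]).T@k2["t"]; D=W-o
    return o+D*((z-o[2])/D[...,2])[...,None]
a=np.radians(-12.8);E=np.array([[np.cos(a),np.sin(a)],[-np.sin(a),np.cos(a)]])
def wmeas():
    s=sense();k=capture("wrist")
    hsv=cv2.cvtColor(k["pixels"],cv2.COLOR_RGB2HSV)
    p=k["pixels"].astype(int);r,g,b=p[...,0],p[...,1],p[...,2]
    tcp=E@np.array(s["tcp_pos"])[:2]
    for n,m,z in(("red top",(r>215)&(g<70)&(b<70),.106),("yel",(r>200)&(g>190)&(b<80),.082)):
        m=cv2.morphologyEx(m.astype(np.uint8),cv2.MORPH_OPEN,np.ones((5,5)))>0
        q=onplane(k,s,z)[m]
        if len(q): print(n,len(q),q.mean(0),"rel tcp eng axes",np.percentile(q[:,:2]@E.T-tcp,[1,50,99],axis=0).tolist(),cv2.minAreaRect((q[:,:2]*1000).astype(np.float32)))
    return s,k
E
python3 - <<'E'
from h import *
np.set_printoptions(precision=4,suppress=True)
s,k=wmeas();print((k["depth"]>0).mean())
E
```

```text
0.9961054421768708
```

```bash
python3 - <<'E'
from h import *
np.set_printoptions(precision=4,suppress=True)
s=sense();k=capture("wrist");print(k["pixels"][195,280],k["pixels"][265,357],k["depth"][195,280],k["depth"][265,357]);
for n in ("choke_face","primer_top"): print(recognise(n,k)[:2])
save(k,"w3")
E
```

```text
[246  96  91] [246 244 100] 0.22965181 0.26891267
[{'at': [-0.0027, -0.0156, 0.2284], 'score': 0.64}]
[{'at': [0.0545, 0.0343, 0.2615], 'score': 0.74}]
```

View pics/w3.png

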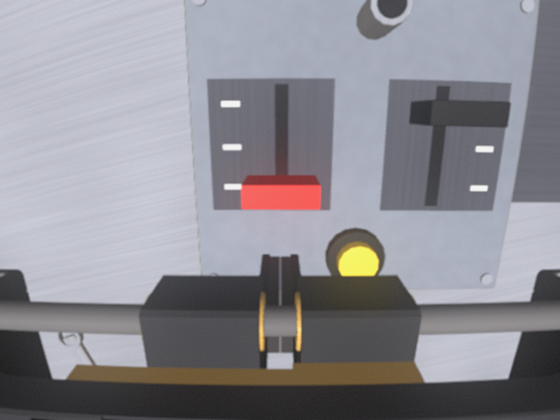

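Just thresholds; loosening them.

```bash
sed -i 's/(r>215)&(g<70)&(b<70)/(r>200)\&(g<115)\&(b<115)/; s/(r>200)&(g>190)&(b<80)/(r>200)\&(g>190)\&(b<130)/' h.py
python3 - <<'E'
from h import *
np.set_printoptions(precision=4,suppress=True)
s,k=wmeas();print(s["tcp_pos"],s["ee_rot"])
E
```

```text
red top 1903 [0.5432 0.018  0.106 ] rel tcp eng axes [[0.019664238487998077, -0.024349931302947565], [0.027799063624041775, 0.0012896783466155026], [0.03521538889163433, 0.026485859389756]] ((543.1572875976562, 18.031396865844727), (52.08963394165039, 15.522300720214844), 77.31864929199219)
yel 977 [ 0.4742 -0.0273  0.082 ] rel tcp eng axes [[-0.040719882636166604, -0.0727700282964167], [-0.029699356942454902, -0.05832405230560439], [-0.0173165338165292, -0.04395088548967109]] ((474.9011535644531, -27.573955535888672), (29.870820999145508, 23.418638229370117), 77.19408416748047)
[0.5161 0.023  0.1735] [[ 0.9745 -0.2235  0.0221]
 [-0.2237 -0.9746  0.0108]
 [ 0.0191 -0.0155 -0.9997]]
```

{"method": "apply_moves", "body": {"plan": [[[0,-0.2,0.1,0,-0.011,0.022,0],[0,0,0,-0.6,0,0,0],[0,0,0,-0.6,0,0,0],[0,0,0,-0.6,0,0,0],[0,0,0,-0.6,0,0,0],[0,0,0,0,0,0,0]]]}}

```text
time_s: 4.8
tcp_pos: [0.511, 0.0268, 0.1133]
ee_rot: [[0.975, -0.223, -0.001], [-0.223, -0.975, -0.002], [-0.001, 0.002, -1.0]]
wrist_force: [-0.5, 0.0, -0.5]
gripper_width: 0.004
```

```bash
python3 - <<'E'
from h import *
np.set_printoptions(precision=4,suppress=True)
s,k=wmeas();print(s["tcp_pos"],s["ee_rot"],s["wrist_force"]);save(k,"w4")
E
```

```text
red top 3320 [0.5436 0.0181 0.106 ] rel tcp eng axes [[0.026025643888330174, -0.026586866459904088], [0.03373702146145319, -0.0011752439090412098], [0.041217989035707996, 0.02416443318607764]] ((543.5084838867188, 18.154033660888672), (51.9785270690918, 15.198184967041016), 77.12699890136719)
[0.511  0.0268 0.1133] [[ 0.9748 -0.2232 -0.0011]
 [-0.2232 -0.9748 -0.0019]
 [-0.0007  0.0021 -1.    ]] [-0.5346  0.0254 -0.5284]
```

View pics/w4.png

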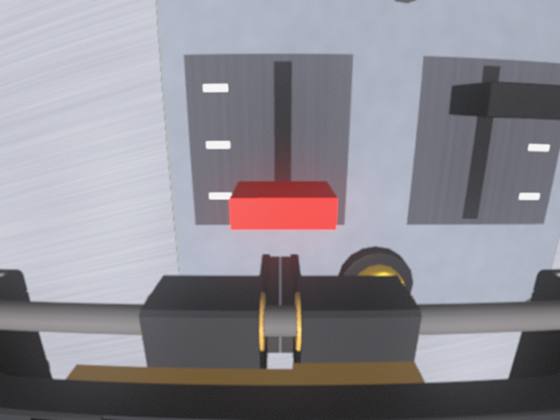

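{"method": "apply_moves", "body": {"plan": [[[0,0,0,-0.6,0,0,0],[0,0,0,-0.5,0,0,0],[0,0,0,0,0,0,0],[0,0,0,0,0,0,0]]]}}

```text
time_s: 5.18
tcp_pos: [0.515, 0.0282, 0.0906]
ee_rot: [[0.975, -0.22, 0.007], [-0.22, -0.975, -0.002], [0.007, 0.0, -1.0]]
wrist_force: [0.2, 0.2, 0.6]
gripper_width: 0.002
```

{"method": "apply_moves", "body": {"plan": [[[0,0.2,-0.045,0,0,0,0],[0,0.2,-0.045,0,0,0,0],[0,0.2,-0.045,0,0,0,0],[0,0.2,-0.045,0,0,0,0]]]}}

```text
time_s: 5.52
tcp_pos: [0.5335, 0.0241, 0.0933]
ee_rot: [[0.975, -0.221, 0.002], [-0.221, -0.975, -0.001], [0.002, 0.0, -1.0]]
wrist_force: [-11.8, 9.2, 6.5]
gripper_width: 0.003
```

```bash
python3 - <<'E'
from h import *
np.set_printoptions(precision=4,suppress=True)
s,k=wmeas();print(s["tcp_pos"],s["wrist_force"],s["moment"]);save(k,"w5")
k=capture("scene");im=cv2.cvtColor(k["pixels"],cv2.COLOR_RGB2BGR)
cv2.imwrite("pics/scene5.png",cv2.resize(im[120:300,140:340],None,fx=3.5,fy=3.3,interpolation=2))
print(sense()["wrist_force"])
E
```

```text
red top 3939 [0.5522 0.0161 0.106 ] rel tcp eng axes [[0.011784082705893671, -0.029092683276368388], [0.02007511220402114, -0.003653202040200254], [0.027656103434048226, 0.021797280270416164]] ((551.9640502929688, 16.250471115112305), (52.197574615478516, 15.894274711608887), 77.18605041503906)
[0.5335 0.0241 0.0933] [-11.8134   9.1845   6.5025] [2.7284 3.527  0.0241]
[-0.5377 -0.3627 -0.2866]
```

View pics/w5.png

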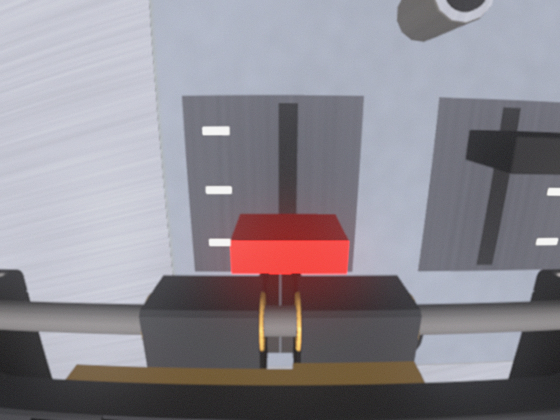

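View pics/scene5.png

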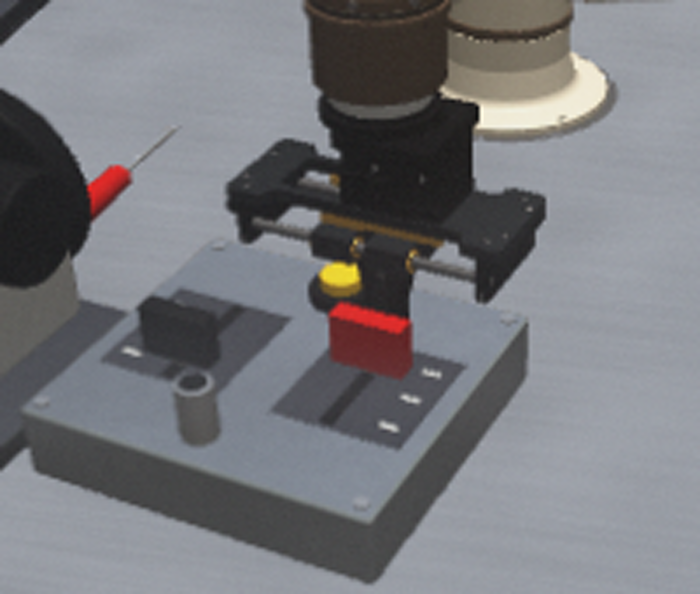

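{"method": "apply_moves", "body": {"plan": [[[0,0.2,-0.1,-0.1,0,0,0],[0,0.2,-0.08,-0.1,0,0,0],[0,0.2,-0.06,-0.05,0,0,0],[0,0.2,-0.045,0,0,0,0]]]}}

```text
time_s: 5.95
tcp_pos: [0.5569, 0.0165, 0.0883]
ee_rot: [[0.976, -0.22, 0.006], [-0.22, -0.976, -0.0], [0.006, -0.001, -1.0]]
wrist_force: [-1.2, 1.6, 0.2]
gripper_width: 0.003
```

{"method": "apply_moves", "body": {"plan": [[[0,0.2,-0.045,0,0,0,0],[0,0.2,-0.045,0,0,0,0],[0,0.2,-0.045,0,0,0,0],[0,0,0,0,0,0,0]]]}}

```text
time_s: 6.28
tcp_pos: [0.5603, 0.0142, 0.0869]
ee_rot: [[0.974, -0.224, -0.026], [-0.224, -0.975, 0.0], [-0.026, 0.006, -1.0]]
wrist_force: [-1.7, 0.8, 0.6]
gripper_width: 0.002
```

```bash
python3 - <<'E'
from h import *
np.set_printoptions(precision=4,suppress=True)
s,k=wmeas();print(s["tcp_pos"],s["ee_rot"],s["wrist_force"]);save(k,"w6")
E
```

```text
red top 3856 [0.5811 0.0095 0.106 ] rel tcp eng axes [[0.01289485990345839, -0.025382633310944983], [0.0214563262845473, -2.2995424601365833e-05], [0.028389812948134047, 0.025464793795980392]] ((580.248046875, 9.746583938598633), (52.01448440551758, 15.96464729309082), 76.93279266357422)
[0.5603 0.0142 0.0869] [[ 0.9742 -0.2241 -0.0263]
 [-0.2241 -0.9746  0.0004]
 [-0.0257  0.0055 -0.9997]] [-1.6793  0.8336  0.6399]
```

View pics/w6.png

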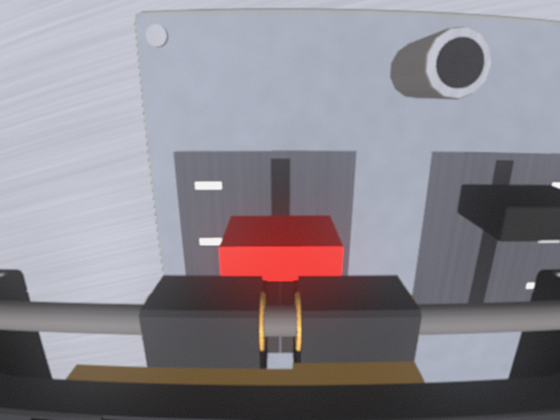

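{"method": "apply_moves", "body": {"plan": [[[0,0.25,-0.055,0,0,-0.026,0],[0,0.25,-0.055,0,0,0,0],[0,0.25,-0.055,0,0,0,0]]]}}

```text
time_s: 6.58
tcp_pos: [0.5708, 0.0112, 0.0862]
ee_rot: [[0.974, -0.225, -0.019], [-0.225, -0.974, 0.001], [-0.019, 0.004, -1.0]]
wrist_force: [-4.6, 3.3, 3.7]
gripper_width: 0.006
```

```bash
python3 - <<'E'
from h import *
np.set_printoptions(precision=4,suppress=True)
s,k=wmeas();print(s["tcp_pos"],s["ee_rot"],s["wrist_force"]);save(k,"w7")
E
```

```text
red top 3765 [0.5915 0.007  0.106 ] rel tcp eng axes [[0.012605218392239305, -0.024694710873101534], [0.021185144450824533, 0.0003601364958419895], [0.028016600507467557, 0.025974933214049423]] ((590.53759765625, 7.400409698486328), (51.97874069213867, 15.878332138061523), 76.93331909179688)
[0.5708 0.0112 0.0862] [[ 0.9742 -0.225  -0.0191]
 [-0.225  -0.9743  0.0007]
 [-0.0188  0.0036 -0.9998]] [-4.6269  3.2662  3.653 ]
```

View pics/w7.png

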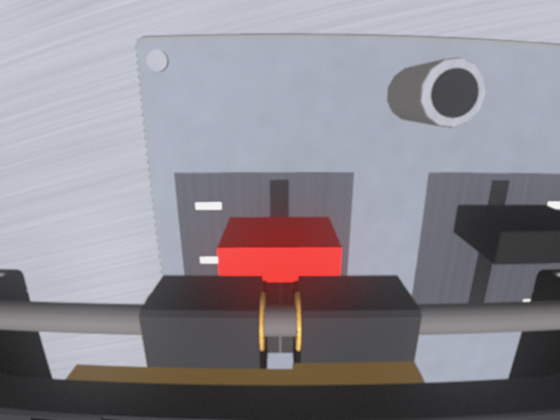

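{"method": "apply_moves", "body": {"plan": [[[0,0.25,-0.055,0,0,-0.019,0],[0,0.25,-0.055,0,0,0,0],[0,0.25,-0.055,0,0,0,0]]]}}

```text
time_s: 6.88
tcp_pos: [0.5844, 0.0071, 0.0853]
ee_rot: [[0.974, -0.227, -0.015], [-0.227, -0.974, 0.001], [-0.015, 0.003, -1.0]]
wrist_force: [-26.8, 17.2, 20.9]
gripper_width: 0.007
```

```bash
python3 - <<'E'
from h import *
np.set_printoptions(precision=4,suppress=True)
s,k=wmeas();print(s["tcp_pos"],s["ee_rot"],s["wrist_force"]);save(k,"w8")
E
```

```text
red top 3604 [0.6051 0.0039 0.106 ] rel tcp eng axes [[0.012043539722169965, -0.02375076966156376], [0.021016923562912793, 0.0011642773893481562], [0.027412445758462235, 0.026998461712997003]] ((603.7660522460938, 4.40361213684082), (51.967201232910156, 15.81969165802002), 76.84532165527344)
[0.5844 0.0071 0.0853] [[ 0.9738 -0.2269 -0.0154]
 [-0.227  -0.9739  0.0006]
 [-0.0152  0.0029 -0.9999]] [-26.8057  17.2276  20.9381]
```

View pics/w8.png

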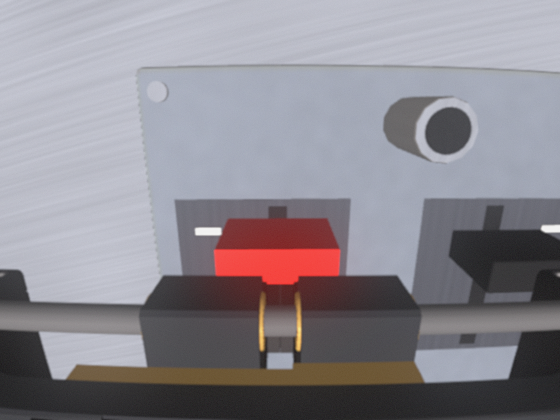

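{"method": "apply_moves", "body": {"plan": [[[0,0,0,0,0,0,0],[0,0,0,0,0,0,0],[0,0,0,0,0,0,0]]]}}

```text
time_s: 7.18
tcp_pos: [0.5835, 0.0076, 0.0852]
ee_rot: [[0.974, -0.227, -0.02], [-0.227, -0.974, 0.001], [-0.019, 0.004, -1.0]]
wrist_force: [-4.5, 2.1, 3.5]
gripper_width: 0.004
```

{"method": "apply_moves", "body": {"plan": [[[0,-0.4,0.1,0,0,-0.015,0],[0,-0.4,0.1,0,0,0,0],[0,-0.2,0.05,0.3,0,0,0],[0,0,0,0.9,0,0,0],[0,0,0,0.9,0,0,0],[0,0,0,0.9,0,0,0],[0,0,0,0.4,0,0,0],[0,0,0,0,0,0,0]]]}}

```text
time_s: 7.85
tcp_pos: [0.5639, 0.0122, 0.177]
ee_rot: [[0.974, -0.226, 0.009], [-0.226, -0.974, -0.001], [0.009, -0.001, -1.0]]
wrist_force: [0.3, -0.9, -0.4]
gripper_width: 0.005
```

```bash
python3 - <<'E'
from h import *
np.set_printoptions(precision=4,suppress=True)
s,k=wmeas();print(s["tcp_pos"],s["ee_rot"],s["wrist_force"]);save(k,"w9")
E
```

```text
red top 2002 [0.603  0.0042 0.106 ] rel tcp eng axes [[0.03181219164943562, -0.024480327225339032], [0.039891204377100864, 0.0008636300150472315], [0.04833659737816805, 0.026569171983081508]] ((603.240966796875, 4.5312957763671875), (52.13471603393555, 16.56063461303711), 77.09490203857422)
[0.5639 0.0122 0.177 ] [[ 0.9741 -0.2261  0.0095]
 [-0.2261 -0.9741 -0.001 ]
 [ 0.0095 -0.0011 -1.    ]] [ 0.3408 -0.8599 -0.4356]
```

View pics/w9.png

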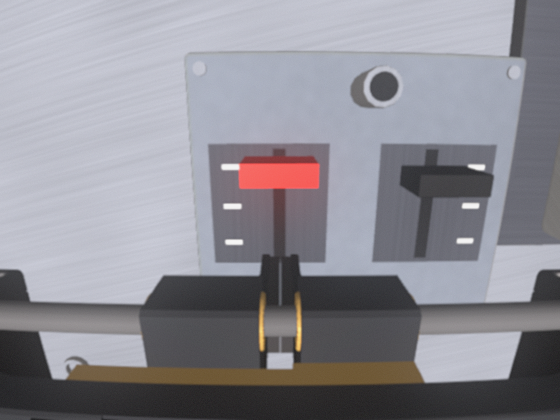

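```bash
python3 - <<'E'
from h import *
np.set_printoptions(precision=4,suppress=True)
s,k=wmeas()
Q=onplane(k,s,.0605);p=k["pixels"].astype(int)
m=(p.min(-1)>215);m[:,:215]=0;m[:,250:]=0;m[:155]=0;m[260:]=0
n,l,st,c=cv2.connectedComponentsWithStats(m.astype(np.uint8))
for i in range(1,n):
    if st[i,4]>20: print(c[i],(E@Q[l==i].mean(0)[:2]))
print("lever",E@np.array([.603,.0042]), "start",E@np.array([.5432,.018]))
E
```

```text
red top 2038 [0.6031 0.0042 0.106 ] rel tcp eng axes [[0.03194047175804386, -0.024412546315378435], [0.040060621467580104, 0.0008674634774830936], [0.048470591682169654, 0.026536143469205603]] ((603.18505859375, 4.476457595825195), (51.9967041015625, 16.519968032836914), 77.01203918457031)
[229.6049 166.0617] [0.5864 0.1763]
[231.7952 205.9639] [0.5542 0.176 ]
[233.2424 241.5   ] [0.5235 0.1761]
lever [0.5871 0.1377] start [0.5257 0.1379]
```

{"method": "apply_moves", "body": {"plan": [[[0,-0.9,-0.4,0,-0.001,0.009,0],[0,-0.9,-0.4,0,0,0,0],[0,-0.9,-0.4,0,0,0,0],[0,-0.8,-0.4,0,0,0,0],[0,0,0,0,0,0,0],[0,0,0,-0.8,0,0,0],[0,0,0,-0.8,0,0,0],[0,0,0,0,0,0,0]]]}}

```text
time_s: 8.62
tcp_pos: [0.4686, -0.0304, 0.1264]
ee_rot: [[0.974, -0.228, -0.013], [-0.228, -0.974, -0.004], [-0.012, 0.007, -1.0]]
wrist_force: [-1.1, -0.7, -0.3]
gripper_width: 0.007
```

```bash
python3 - <<'E'
from h import *
np.set_printoptions(precision=4,suppress=True)
s,k=wmeas();print(s["tcp_pos"],s["ee_rot"],s["wrist_force"])
k=capture("scene");im=cv2.cvtColor(k["pixels"],cv2.COLOR_RGB2BGR)
cv2.imwrite("pics/scene10.png",cv2.resize(im[120:300,140:340],None,fx=3.5,fy=3.3,interpolation=2))
E
```

```text
red top 4131 [0.6024 0.0042 0.106 ] rel tcp eng axes [[0.11509332328049973, 0.03804306132899789], [0.12288374054772411, 0.06326310837349501], [0.1306336763257989, 0.08914749339377447]] ((602.5667114257812, 4.426067352294922), (52.366966247558594, 16.10137367248535), 77.32063293457031)
yel 1577 [ 0.4743 -0.0275  0.082 ] rel tcp eng axes [[-0.006710920745189026, -0.01043174248900075], [0.004656543446199368, 0.0041578637003751445], [0.016854034266865534, 0.018382323996414623]] ((474.6795654296875, -27.451358795166016), (30.580421447753906, 24.970712661743164), 83.41357421875)
[ 0.4686 -0.0304  0.1264] [[ 0.9736 -0.228  -0.013 ]
 [-0.2281 -0.9736 -0.0044]
 [-0.0116  0.0072 -0.9999]] [-1.1086 -0.7223 -0.283 ]
```

View pics/scene10.png

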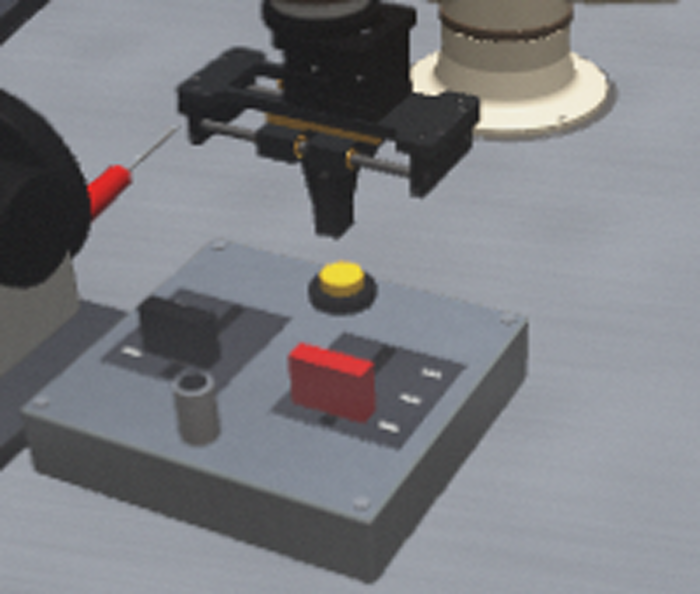

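{"method": "apply_moves", "body": {"plan": [[[0,0.15,0.13,0,-0.005,-0.012,0],[0,0,0,-0.5,0,0,0],[0,0,0,-0.5,0,0,0],[0,0,0,0,0,0,0],[0,0,0,0,0,0,0]]]}}

```text
time_s: 9.13
tcp_pos: [0.4809, -0.0248, 0.108]
ee_rot: [[0.974, -0.225, 0.017], [-0.225, -0.974, -0.009], [0.019, 0.005, -1.0]]
wrist_force: [-0.1, 0.5, 0.8]
gripper_width: 0.007
```

{"method": "apply_moves", "body": {"plan": [[[0,-0.2,-0.1,0,0.004,0.008,0],[0,0,0,-0.2,0,0,0],[0,0,0,-0.2,0,0,0],[0,0,0,0,0,0,0],[0,0,0,0,0,0,0]]]}}

```text
time_s: 9.55
tcp_pos: [0.478, -0.0268, 0.1004]
ee_rot: [[0.974, -0.224, 0.015], [-0.224, -0.975, -0.004], [0.015, 0.0, -1.0]]
wrist_force: [0.7, 0.3, 0.2]
gripper_width: 0.006
```

{"method": "apply_moves", "body": {"plan": [[[0,-0.15,-0.03,0,0,0.01,0],[0,0,0,-0.2,0,0,0],[0,0,0,-0.2,0,0,0],[0,0,0,-0.2,0,0,0]]]}}

```text
time_s: 9.88
tcp_pos: [0.4748, -0.0275, 0.0858]
ee_rot: [[0.975, -0.224, 0.007], [-0.224, -0.975, -0.003], [0.007, 0.001, -1.0]]
wrist_force: [-1.0, 1.0, 4.5]
gripper_width: 0.004
```

Pressing with about 4.5 N so far. A little further:

{"method": "apply_moves", "body": {"plan": [[[0,0,0,-0.2,0,0,0],[0,0,0,-0.2,0,0,0],[0,0,0,-0.15,0,0,0]]]}}

```text
time_s: 10.13
tcp_pos: [0.475, -0.0275, 0.0839]
ee_rot: [[0.976, -0.217, 0.004], [-0.217, -0.976, -0.009], [0.006, 0.008, -1.0]]
wrist_force: [-11.7, 3.7, 30.1]
gripper_width: 0.01
```

```bash
python3 - <<'E'
from h import *
s=sense();k=capture("scene");im=cv2.cvtColor(k["pixels"],cv2.COLOR_RGB2BGR)
cv2.imwrite("pics/scene11.png",cv2.resize(im[150:280,180:300],None,fx=6,fy=4.6,interpolation=2))
E
```

```text
(no output)
```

View pics/scene11.png

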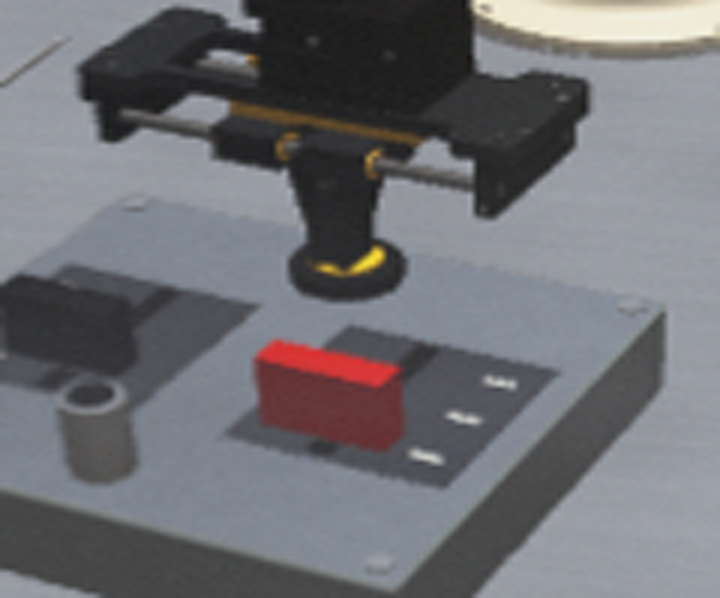

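The button is flush with its housing and the force reads 30 N, so it has bottomed out. The choke is still at full. Now I'll release.

{"method": "apply_moves", "body": {"plan": [[[0,0,0,0.4,0,0,0],[0,0,0,0.8,0,0,0],[0,0,0,0.9,0,0,0],[0,0,0,0.9,0,0,0],[0,0,0,0.9,0,0,0],[0,0,0,0.9,0,0,0],[0,0,0,0,0,0,0],[0,0,0,0,0,0,0]]]}}

```text
time_s: 10.85
tcp_pos: [0.4743, -0.0272, 0.2085]
ee_rot: [[0.977, -0.215, 0.006], [-0.215, -0.977, -0.009], [0.008, 0.007, -1.0]]
wrist_force: [-1.2, -0.9, -0.1]
gripper_width: 0.003
```

```bash
python3 - <<'E'
from h import *
np.set_printoptions(precision=4,suppress=True)
s,k=wmeas();print(s["time_s"],s["tcp_pos"],s["wrist_force"])
k=capture("scene");W=cloud(k);p=k["pixels"].astype(int);r,g,b=p[...,0],p[...,1],p[...,2]
m=(r>150)&(g>140)&(b<80);m[:,400:]=0;print("yel z",len(W[m]),np.median(W[m],axis=0))
print("throttle",[w(k,x["at"]) for x in recognise("throttle_top",k)[:1]],"socket",[w(k,x["at"]) for x in recognise("socket",k)[:1]])
im=cv2.cvtColor(k["pixels"],cv2.COLOR_RGB2BGR)
cv2.imwrite("pics/scene12.png",cv2.resize(im[120:300,140:340],None,fx=3.5,fy=3.3,interpolation=2))
E
```

```text
red top 2523 [ 0.5498 -0.055   0.106 ] rel tcp eng axes [[-0.06311094927724385, -0.22826441890413304], [0.1155839479463302, 0.05008476397066085], [0.12623230626494752, 0.0845345864023326]] ((499.5747375488281, -111.22113037109375), (361.87835693359375, 46.80025100708008), 46.67821502685547)
yel 995 [ 0.4723 -0.027   0.082 ] rel tcp eng axes [[-0.01649662594811406, -0.014866805020146681], [-0.002205971396754658, -0.0005650340537975002], [0.011673272953492641, 0.01370681569286755]] ((472.2535705566406, -26.97047233581543), (29.54507827758789, 28.96257972717285), 77.47893524169922)
10.85 [ 0.4743 -0.0272  0.2085] [-1.2223 -0.8699 -0.1396]
yel z 68 [ 0.4748 -0.026   0.082 ]
throttle [array([0.6856, 0.4051, 0.0568])] socket [array([ 0.6562, -0.0712,  0.0889])]
```

View pics/scene12.png

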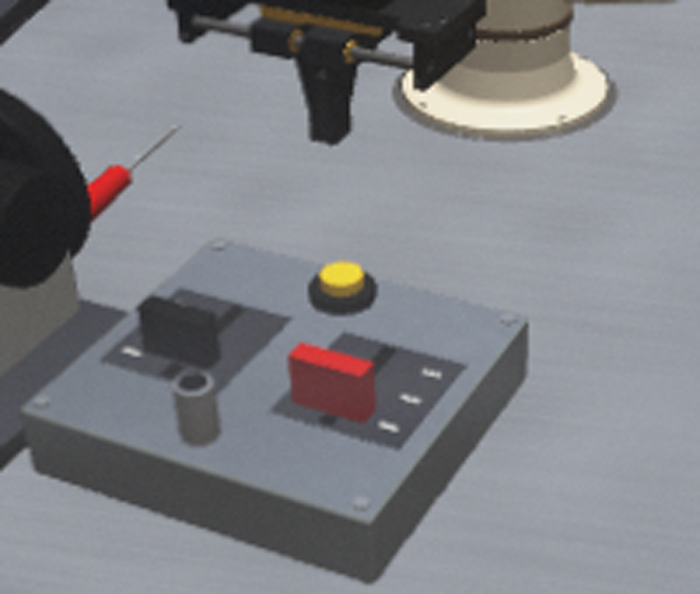

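The primer is back up at z 0.082, the choke sits at full, and the throttle and socket haven't moved in the picture.

```bash
python3 -c "
from station import finish_job
print(finish_job())"
```

```text
the job is handed in; nothing more can be done
None
```

The choke is at full, and the primer was pressed fully down and has sprung back. I handed the job in at about 11 s of the 48 s allowed. No verdict is reported, so this rests on my own checks.

- **Choke:** I pushed it with the shut fingertips, past the first notch, until the force rose to about 27 N at the hard end. After backing off, the lever centre was within 1 mm of the full-choke tick. The final picture shows it there too.
- **Primer:** I pressed it until it was flush with its housing, at about 30 N. After I let go, its top read 0.082 m again, the same as at the start.
- **Everything else:** In the final picture the throttle and socket look unmoved, and the arm stands clear. I did not look at the oil, spray, mug, wrench or driver again, but the arm did not touch them.

Two of the last measurements went wrong:
- **Throttle:** the recognition network's last throttle position landed on the mug, so I judged the throttle by eye.
- **Choke position:** the last wrist-camera reading of the red lever also picked up another red object, probably the screwdriver. I relied on the earlier reading and the final picture instead.

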